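# Poise the screwdriver over the last screw of the shelf cleat

### The arm

A 7-joint arm with a two-finger parallel gripper is mounted at the origin on the work surface. World frame = base frame: x ahead of the robot, y to its left, z up, the work surface at z = 0. Lengths are in m, angles in rad, forces in N, time in s.
With the tool pointing down it reaches from about 0.35 to 0.9 m from the base axis. Payload 7.2 kg.
Tool frame: the origin (TCP) lies where the fingers leave the gripper's body, on its centre line; the fingertips stand 80 mm ahead of it and the grasp point (between the pads) lies 61 mm ahead of it; z points along the fingers, y is the direction in which the jaws open and shut (so a half turn about z gives the same grasp; the last joint's range is limited). The gripper opens to 88 mm and grips with 3 to 60 N. Pads are 20 mm wide; open, the fingers measure 115 mm over their backs; the gripper's body (75 mm by 178 mm) begins 61 mm behind the grasp point.
Start: joints at [-1.253, 0.411, -0.013, 1.596, 0.006, 1.134, -0.082], TCP at [0.235, 0.579, 0.303] pointing down, gripper open.
Joint ranges: [-2.95, 2.95], [-0.29, 1.99], [-1.47, 1.44], [0.14, 2.54], [-1.03, 4.17], [0.13, 1.85], [-2.86, 2.86]. Speed limits (rad/s): [2.39, 2.39, 3.01, 3.01, 3.14, 3.14, 3.14].

### API

Orientations are given as [roll, pitch, yaw] about the fixed x, y, z axes, in that order (R = Rz(yaw) Ry(pitch) Rx(roll)).
In Python, from plant import robot, eyes gives the robot as it stands. The module is installed in compiled form; this text tells all that it offers.
- The arm moves only by the tool jog_arm, never from a script. Its argument "moves" is one flat list of numbers, 7 for each row, row after row: the shift along the tool's x, y, z in mm, then the turn, a rotation vector about the tool's x, y, z in degrees, then the closure, from 0 (fully open) to 1 (shut). In form: [tx, ty, tz, rx, ry, rz, jaw, tx, ty, tz, rx, ry, rz, jaw, ...]. A call has 1 to 20 rows; each row shifts and turns the commanded pose from where the row before left it, along the tool's axes as they then stand; what a row does not reach is not made up. A row lasts 1/8 s, in which the tool goes at most 62.5 mm and 10.7 degrees, less where a joint would pass 70% of its speed; a pose out of reach is approached as far as the arm can. A call is refused whole if a number of a shift passes 62.5 or a number of a turn 10.7, either way. A call with a gripper value outside its range is refused whole. The fingers move at their own pace and stop on an object; "grip_force" is the grip in N (left out, the last holds). Time passes only in rows, so rows that do not move let the fingers close. It gives the time, the measured TCP pose, the force and the opening at its end, in the units of the state.
- robot.get_state(): the state, without advancing time (a new reading comes with each control period).
- eyes.grab_frame(name): name is "side" or "top"; returns a dict with "color" (480x640x3 uint8, red, green, blue), "depth" (480x640 float32, m along the optical axis (not along the pixel's ray), 0 where there is no reading), "fx", "fy", "cx", "cy" (pixels), "camera_from_world" (4x4, takes a point from world to camera coordinates). Camera axes: x right, y down, z forward; pixel columns grow to the right and rows downward; lengths in m; the calibration is good to about 2 mm. A picture is of the moment at which its call begins.
- robot.job_done(): hands the job in, once; it reports no verdict.
The state is a dict: "clock": time; "joints": joint angles; "joint_velocities": joint speeds; "tau": joint torques, N m; "eef_pos": TCP position; "orientation": TCP orientation; "contact_force": force on the tool from outside, world axes, zero at the start; "torque": the same for the moment, N m; "grip_width": finger opening in m.
Only numpy, scipy, OpenCV 4.12 (cv2) and the standard library are available. Lean on these libraries where they do the work, as an engineer would, in place of code of your own. Each camera call takes 0.05 s, during which the arm holds its last target.

### The job

One screw of the pine shelf cleat is not driven in yet and stands proud. Pull the screwdriver up out of the tool block, carry it over the top of the row of books and stop with its tip hovering about 1 cm above the head of that screw, centred on it and upright, ready to drive. Never let the screwdriver touch the screw or the cleat, leave the books and everything else undisturbed, and finish while still holding the screwdriver there, motionless.

Things in the scene. Friction and masses are not known exactly. Their poses are not given: they have to be found in the camera images.
- driver_grip (a point): Centre of the screwdriver's straight round black handle, 28 mm wide and 90 mm long. It is the tallest of three tools upright in the tool block, handle up, the handle's underside resting on the block's top. 165 mm long, about 110 g; below the handle a collar 15 mm wide, 10 mm long, then a 6 mm steel shaft. z runs from tip to handle; this point is 120 mm from the tip.
- driver_tip (a point): Tip of the screwdriver's shaft, on its axis; z points from the tip to the handle.
- holder: Tool block of brown wood, fixed to the desk, 70 x 200 x 85 mm (x, y, z), origin at the centre of its underside. Three 18 mm through holes, at y = -65, 0 and +65 mm; the tools (screwdriver, marker, awl) stand in them in any order. On either side of the books, turned up to 23 degrees.
- cleat: Pine shelf cleat: a pale board 220 x 70 x 20 mm lying flat, fixed to the desk on the other side of the books, origin at the centre of its underside, x along its length. Three screws on its middle line at x = -60, 0 and +60 mm; two are driven home (head 2 mm above the wood) and one, in any of the three places, stands proud.
- screw_head (a point): Centre of the top of the head of the screw that stands proud: 54 mm above the desk, 34 mm above the cleat; round steel head of 16 mm diameter and 4 mm thickness on a 7 mm shank. z is up.
- book_row: Row of twelve standing books between two dark bookends, 400 mm long (x), at most 106 mm wide (y) and at most 162 mm high, fixed, running away from the robot between the tool block and the cleat; origin at the centre of its underside. Obstacle.
- marker_mid (a point): Bystander: centre of a grey marker with a black cap, 16 mm diameter, 135 mm long, upright in the tool block.
- awl_mid (a point): Bystander: centre of an awl in the tool block, with a dark wooden ball handle 36 mm wide; its top is 135 mm above the desk.
- tumbler_mid (a point): Bystander: centre of an open plastic tumbler, 76 mm wide and 120 mm high, on the robot's side of the cleat.
- tape_mid (a point): Bystander: centre of a tape measure, 34 x 68 x 60 mm, beyond the far end of the cleat.
- jar_mid (a point): Bystander: centre of a glass jar with a steel cap, 60 mm wide and 75 mm high, on the robot's side of the tool block.
- glue_mid (a point): Bystander: centre of a white bottle, 52 mm wide and 150 mm high, at the back of the desk.
Mind the look-alikes: they are no part of the job. There is more than one size of the cleat; the job needs the smaller.

How it is judged:
On the way, in this order (a step that is already met when the one before it is completed fails the run):
1. the screwdriver is pulled up clear of the tool block, in the gripper (z of driver_tip in the frame of holder above 0.088 m and contact force between screwdriver and the fingers above 0.5 N), for 0.05 s.
2. the screwdriver is carried over the top of the book row (y of driver_tip in the frame of book_row between -0.05 and 0.05 m and x of driver_tip in the frame of book_row between -0.2 and 0.2 m and z of driver_tip in the frame of book_row above 0.155 m), for 0.02 s.
At the end, for the whole second after the job is handed in: The screwdriver is held still in the gripper (under 20 mm/s and 0.1 rad/s), upright within 0.14 rad, its tip 3 to 20 mm above the proud screw's head and within 6 mm of its centre sideways, touching neither screw nor cleat (horizontal distance between driver_tip and screw_head below 0.006 m and z of driver_tip in the frame of screw_head between 0.003 and 0.02 m and angle between driver_tip's own z axis and vertical below 0.14 rad and contact force between screwdriver and the fingers above 0.5 N and contact force between screwdriver and screw below 0.05 N and contact force between screwdriver and cleat below 0.05 N and linear speed of screwdriver below 0.02 m/s and angular speed of screwdriver below 0.1 rad/s); the arm keeps its last pose, push and grip.
It fails at once if the screwdriver touches the proud screw or the cleat (contact force between screwdriver and screw above 0.3 N or contact force between screwdriver and cleat above 0.3 N).
It fails at once if the books are struck (over 2 N) (contact force between book_row and anything else above 2 N).
It fails at once if a bystander is moved: marker or awl more than 25 mm, tumbler, tape measure, jar or bottle more than 30 mm (distance of any of marker_mid, awl_mid from where it was at the start of the episode above 0.025 m or distance of any of tumbler_mid, tape_mid, jar_mid, glue_mid from where it was at the start of the episode above 0.03 m).
It also fails if it takes over 45 s, if anything falls off the work surface, if the arm or the gripper's body presses on something with over 40 N, if the wrist force passes 120 N, or if a joint passes its speed limit or range.

## Working session

There is one attempt and no reset: what is moved stays moved. The work goes in short steps, Python scripts to look and compute and a tool call to move; the robot and the scene stay as the last step left them, time stands still between calls to the robot, and variables do not carry over. Pictures are saved under pics/ and viewed, and the job is handed in when it is done.

Besides the shell and the picture viewer there is one more tool, called after ">>>" by a JSON object that holds its "fn" and its "kwargs". jog_arm: Moves the arm, as the interface text tells. Its arguments: {"type":"object","properties":{"moves":{"type":"array"},"grip_force":{"type":"number"}},"required":["moves"]}

```bash
mkdir -p pics; cat > h.py <<'E'
import numpy as np, cv2
from plant import robot, eyes
def grab(n,save=None):
    f=eyes.grab_frame(n)
    if save: cv2.imwrite('pics/'+save,f['color'][:,:,::-1])
    return f
def world(f):
    d=f['depth'].astype(float); v,u=np.mgrid[:480,:640]
    P=np.stack([(u-f['cx'])/f['fx']*d,(v-f['cy'])/f['fy']*d,d,np.ones_like(d)],-1)
    W=P@np.linalg.inv(f['camera_from_world']).T
    W=W[...,:3]; W[d==0]=np.nan
    return W
E
python3 - <<'E'
from h import *
for n in('top','side'):
    f=grab(n,n+'0.png'); np.savez(n+'0.npz',**f); print(n,f['fx'],f['cx'],f['cy'],np.linalg.inv(f['camera_from_world']).round(3).tolist())
print(robot.get_state())
E
```

```text
top 449.2438063957551 325.1410417948716 240.74553879672112 [[-0.012, -0.998, 0.069, 0.48], [-1.0, 0.011, -0.014, -0.084], [0.013, -0.069, -0.998, 1.338], [0.0, 0.0, 0.0, 1.0]]
side 444.1923863945695 326.44126912614536 235.2783690165487 [[-0.991, -0.095, 0.093, 0.467], [-0.132, 0.778, -0.614, 0.573], [-0.014, -0.621, -0.784, 0.929], [0.0, 0.0, 0.0, 1.0]]
{'clock': 0.1, 'joints': array([-1.25321253,  0.41180237, -0.01267138,  1.59694529,  0.00558565,
        1.13429175, -0.08220242]), 'joint_velocities': array([ 0.00031693, -0.00196245, -0.00098454, -0.0021306 ,  0.00041078,
       -0.00130679,  0.00108111]), 'tau': array([ 2.97617284e-03, -5.89091527e+01,  6.44280575e-01, -2.91709757e+01,
       -5.36904379e-02,  1.45186271e-02,  5.32441607e-05]), 'eef_pos': array([0.2350986 , 0.57873751, 0.3019104 ]), 'orientation': array([-3.14018505e+00,  1.02743097e-04,  2.75578731e+00]), 'contact_force': array([-0.0974073 ,  0.1717646 , -0.35569422]), 'torque': array([ 0.05190154,  0.02611034, -0.02157625]), 'grip_width': 0.08786301854901636}
```

View pics/top0.png

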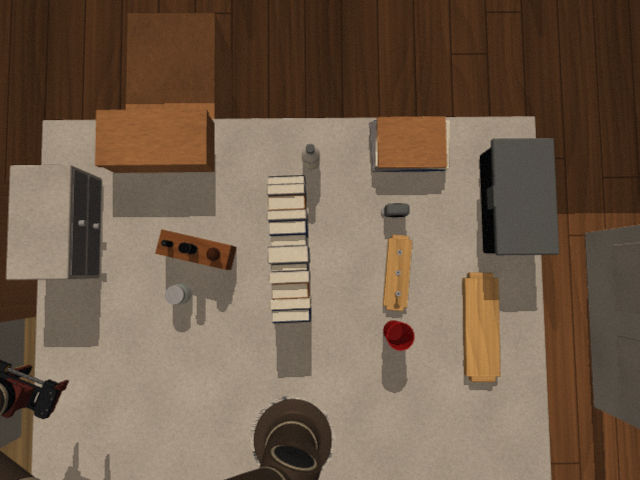

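View pics/side0.png

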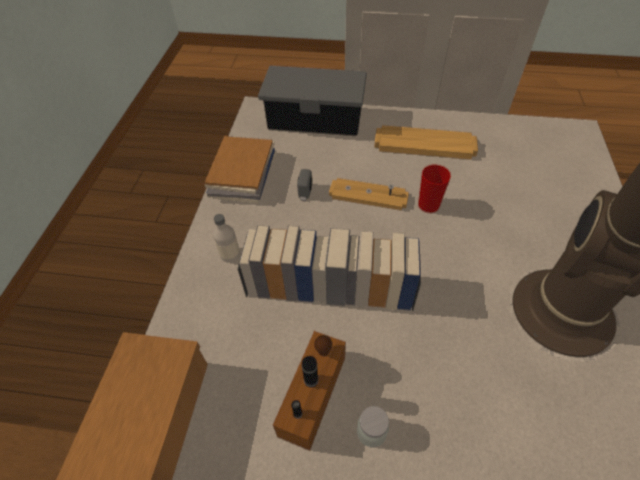

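Top view: the tool block is at (195,250). Its tools are a small black one at (167,243), a large black one at (187,248), and the ball-handled awl at (213,254). The small cleat is at (397,273) and the large look-alike at (482,327). On the small cleat, the near screw at (397,300) seems to be the proud one. I'll enlarge both areas to check.

```bash
python3 - <<'E'
from h import *
t=np.load('top0.npz');s=np.load('side0.npz')
def crop(f,x,y,w,h):
    return cv2.resize(np.ascontiguousarray(f['color'][y:y+h,x:x+w,::-1]),(400,300),interpolation=cv2.INTER_CUBIC)
a=np.vstack([np.hstack([crop(t,145,217,100,75),crop(t,340,232,120,90)]),np.hstack([crop(s,250,325,160,120),crop(s,310,150,120,90)])])
cv2.imwrite('pics/crops.png',a)
for n,f in(('top',t),('side',s)):
    W=world(f); np.save(n+'W.npy',W)
T=np.load('topW.npy');S=np.load('sideW.npy')
for (u,v) in [(167,243),(187,248),(183,248),(191,248),(213,254),(397,300),(397,303),(399,253),(398,273),(392,290),(290,250)]: print('T',u,v,T[v,u].round(3))
for (u,v) in [(311,362),(311,372),(297,405),(323,344),(390,188),(369,191),(348,187)]: print('S',u,v,S[v,u].round(3))
E
```

```text
T 167 243 [0.562 0.323 0.135]
T 187 248 [0.545 0.257 0.175]
T 183 248 [0.546 0.269 0.17 ]
T 191 248 [0.546 0.253 0.155]
T 213 254 [0.531 0.199 0.137]
T 397 300 [ 0.395 -0.31   0.019]
T 397 303 [ 0.387 -0.309  0.022]
T 399 253 [ 0.533 -0.318  0.022]
T 398 273 [ 0.474 -0.315  0.017]
T 392 290 [ 0.425 -0.295  0.022]
T 290 250 [ 0.538 -0.008  0.162]
S 311 362 [0.545 0.269 0.176]
S 311 372 [0.543 0.282 0.164]
S 297 405 [0.562 0.333 0.135]
S 323 344 [0.532 0.214 0.135]
S 390 188 [ 0.419 -0.298  0.054]
S 369 191 [ 0.476 -0.311  0.022]
S 348 187 [ 0.536 -0.319  0.023]
```

View pics/crops.png

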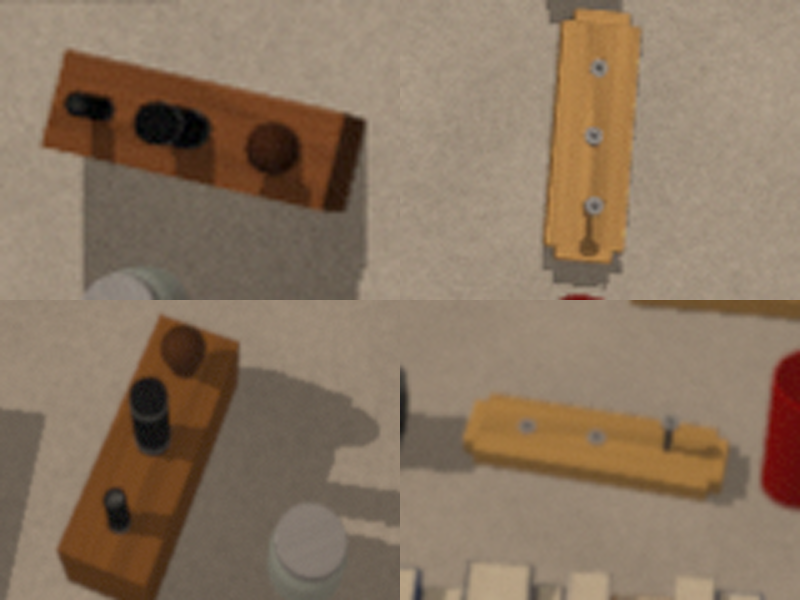

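Screwdriver: the middle tool at (187,248) top and (311,362) side. Its top is at z≈0.175, where the marker and awl are at 0.135. Screw: the small cleat's near one, at (398.3,293.6) top and (390.4,187.2) side. It reads z=0.054 and shows a long shank and shadow, while the other two read 0.022. Next I'll measure both accurately.

```bash
python3 - <<'E'
from h import *
F={n:np.load(n+'0.npz') for n in('top','side')}
def ray(f,u,v,z):
    M=np.linalg.inv(f['camera_from_world']); d=M[:3,:3]@[(u-f['cx'])/f['fx'],(v-f['cy'])/f['fy'],1]; o=M[:3,3]
    return o+d*(z-o[2])/d[2]
# screw heads: gray (low saturation) pixels
for n,(x,y,w,h) in {'top':(382,240,30,66),'side':(330,178,75,30)}.items():
    f=F[n]; hsv=cv2.cvtColor(f['color'],cv2.COLOR_RGB2HSV)
    m=((hsv[...,1]<75)&(hsv[...,2]>70)).astype(np.uint8); k=np.zeros_like(m);k[y:y+h,x:x+w]=1; m*=k
    c,l,s,ce=cv2.connectedComponentsWithStats(m)
    for i in range(1,c):
        if 6<s[i,4]<80: print(n,ce[i].round(1),s[i,4],'z54',ray(f,*ce[i],.054)[:2].round(4),'z22',ray(f,*ce[i],.022)[:2].round(4))
# handle tops by depth
for n in F:
    W=np.load(n+'W.npy'); 
    m=(abs(W[...,0]-.545)<.04)&(abs(W[...,1]-.265)<.035)&(W[...,2]>.169)&(W[...,2]<.185)
    v,u=np.nonzero(m); print(n,'handle top px',u.mean(),v.mean(),len(u),ray(F[n],u.mean(),v.mean(),.175)[:2].round(4), (u.min(),u.max(),v.min(),v.max()))
    m=(abs(W[...,0]-.545)<.12)&(abs(W[...,1]-.265)<.15)&(abs(W[...,2]-.085)<.006)
    p=W[m][:,:2].astype(np.float32); print('block',cv2.minAreaRect(p),len(p))
    m=(abs(W[...,0]-.475)<.15)&(abs(W[...,1]+.315)<.06)&(abs(W[...,2]-.02)<.006)
    p=W[m][:,:2].astype(np.float32); print('cleat',cv2.minAreaRect(p),len(p))
for n,(u,v) in {'top':(398.3,293.6),'side':(390.4,187.2)}.items(): print(n,ray(F[n],u,v,.054))
E
```

```text
top [399.2 251.9] 19 z54 [ 0.5343 -0.3132] z22 [ 0.5356 -0.3189]
top [397.8 272.2] 20 z54 [ 0.4763 -0.3078] z22 [ 0.4762 -0.3134]
top [397.9 293.1] 22 z54 [ 0.417  -0.3069] z22 [ 0.4155 -0.3125]
side [331.3 179.4] 13 z54 [ 0.5831 -0.3121] z22 [ 0.5874 -0.3445]
side [347.5 187.2] 10 z54 [ 0.5351 -0.2872] z22 [ 0.5376 -0.3186]
side [368.5 190.8] 10 z54 [ 0.4769 -0.2803] z22 [ 0.4773 -0.3115]
top handle top px 183.75824175824175 247.15384615384616 91 [0.5477 0.2657] (np.int64(179), np.int64(189), np.int64(242), np.int64(252))
block ((0.5033156275749207, 0.27816998958587646), (0.20188580453395844, 0.16240601241588593), 76.439208984375) 1415
cleat ((0.45711690187454224, -0.3119051456451416), (0.07096327841281891, 0.2613072395324707), 83.9048080444336) 1688
side handle top px 308.984126984127 363.1587301587302 189 [0.5484 0.271 ] (np.int64(302), np.int64(316), np.int64(356), np.int64(371))
block ((0.5491946935653687, 0.2692759335041046), (0.20108607411384583, 0.07101248949766159), 76.23401641845703) 2968
cleat ((0.45461875200271606, -0.30843156576156616), (0.07519002258777618, 0.26644742488861084), 83.61553955078125) 1443
top [ 0.41557401 -0.30801436  0.054     ]
side [ 0.41839714 -0.30111675  0.054     ]
```

Screw head: the top ray gives (0.417,-0.307), and extending the line of the other two heads gives (0.417,-0.306), so they agree. The driver sits in the middle hole. The block's centre is (0.549,0.269) and its long axis lies at 76.3°. I'll set the jaws across the block, at -13.6°, so the fingers avoid the marker and awl. First move is the turn.

>>> {"fn": "jog_arm", "kwargs": {"moves": [0, 0, 0, 0, 0, 10.2, 0, 0, 0, 0, 0, 0, 10.2, 0, 0, 0, 0, 0, 0, 10.2, 0, 0, 0, 0, 0, 0, 10.2, 0, 0, 0, 0, 0, 0, 10.2, 0, 0, 0, 0, 0, 0, 10.2, 0, 0, 0, 0, 0, 0, 10.2, 0, 0, 0, 0, 0, 0, 10.1, 0, 0, 0, 0, 0, 0, 0, 0], "grip_force": 25}}

```text
clock: 1.23
eef_pos: [0.235, 0.5789, 0.3022]
orientation: [3.141, 0.001, 1.335]
contact_force: [-0.7, -0.3, 0.6]
grip_width: 0.0878
```

```bash
cat >> h.py <<'E'
from scipy.spatial.transform import Rotation as Ro
def delta(target):
    s=robot.get_state(); R=Ro.from_euler('xyz',s['orientation'])
    print('t',s['clock'],'pos',s['eef_pos'].round(4),'rpy',s['orientation'].round(4),'grip',round(s['grip_width'],4),'F',s['contact_force'].round(1),'q',s['joints'].round(2))
    d=R.inv().apply(np.array(target)-s['eef_pos'])*1000
    print('tool mm',d.round(1))
E
python3 -c "
from h import *
delta([.549,.269,.303])"
```

```text
t 1.225 pos [0.235  0.5789 0.3022] rpy [3.1414e+00 9.0000e-04 1.3347e+00] grip 0.0878 F [-0.7 -0.3  0.6] q [-1.46  0.42  0.28  1.61 -0.12  1.13 -1.39]
tool mm [-227.9  377.8   -0.5]
```

>>> {"fn": "jog_arm", "kwargs": {"moves": [-22.8, 37.8, 0, 0, 0, 0, 0, -22.8, 37.8, 0, 0, 0, 0, 0, -22.8, 37.8, 0, 0, 0, 0, 0, -22.8, 37.8, 0, 0, 0, 0, 0, -22.8, 37.8, 0, 0, 0, 0, 0, -22.8, 37.8, 0, 0, 0, 0, 0, -22.8, 37.8, 0, 0, 0, 0, 0, -22.8, 37.8, 0, 0, 0, 0, 0, -22.8, 37.8, 0, 0, 0, 0, 0, -22.8, 37.8, 0, 0, 0, 0, 0, 0, 0, 0, 0, 0, 0, 0, 0, 0, 0, 0, 0, 0, 0]}}

```text
clock: 2.72
eef_pos: [0.5485, 0.269, 0.3023]
orientation: [-3.141, 0.0, 1.336]
contact_force: [-0.1, 0.9, 0.1]
grip_width: 0.0876
```

```bash
python3 -c "
from h import *
delta([.549,.269,.196])
grab('side','s1.png')"
```

```text
t 2.725 pos [0.5485 0.269  0.3023] rpy [-3.1406  0.      1.3361] grip 0.0876 F [-0.1  0.9  0.1] q [-0.84  0.4   0.42  1.65 -0.18  1.12 -0.61]
tool mm [1.000e-01 6.000e-01 1.063e+02]
```

View pics/s1.png

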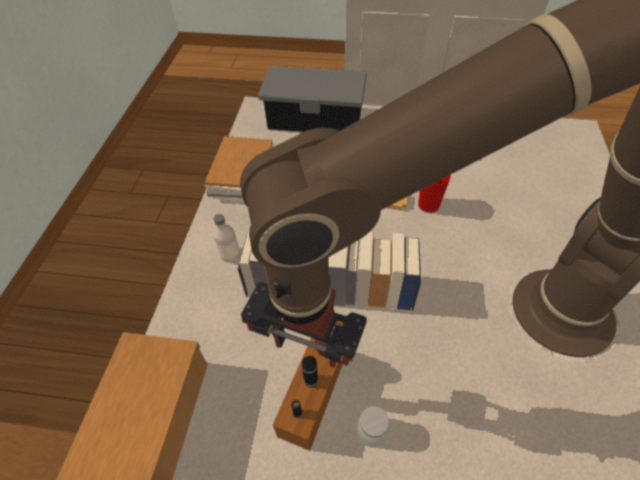

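The gripper is over the block with the jaws across it: fingers near (280,335) and (345,350), screwdriver at (310,370). I'll go down to grip the handle's middle at z≈0.135 and then close.

>>> {"fn": "jog_arm", "kwargs": {"moves": [0, 0.5, 20, 0, 0, 0, 0, 0, 0, 20, 0, 0, 0, 0, 0, 0, 20, 0, 0, 0, 0, 0, 0, 20, 0, 0, 0, 0, 0, 0, 15, 0, 0, 0, 0, 0, 0, 10, 0, 0, 0, 0, 0, 0, 0, 0, 0, 0, 0, 0, 0, 0, 0, 0, 0, 0]}}

```text
clock: 3.78
eef_pos: [0.5497, 0.2686, 0.1982]
orientation: [3.141, -0.001, 1.333]
contact_force: [0.1, -0.7, -1.1]
grip_width: 0.088
```

```bash
python3 -c "
from h import *
delta([.549,.269,.196])
grab('side','s2.png')
im=cv2.imread('pics/s2.png')[280:460,220:460];cv2.imwrite('pics/s2c.png',cv2.resize(im,(800,600)))"
```

```text
t 3.775 pos [0.5497 0.2686 0.1982] rpy [ 3.1410e+00 -7.0000e-04  1.3335e+00] grip 0.088 F [ 0.1 -0.7 -1.1] q [-0.81  0.51  0.39  1.76 -0.23  0.92 -0.56]
tool mm [ 0.2 -0.8  2.2]
```

View pics/s2c.png

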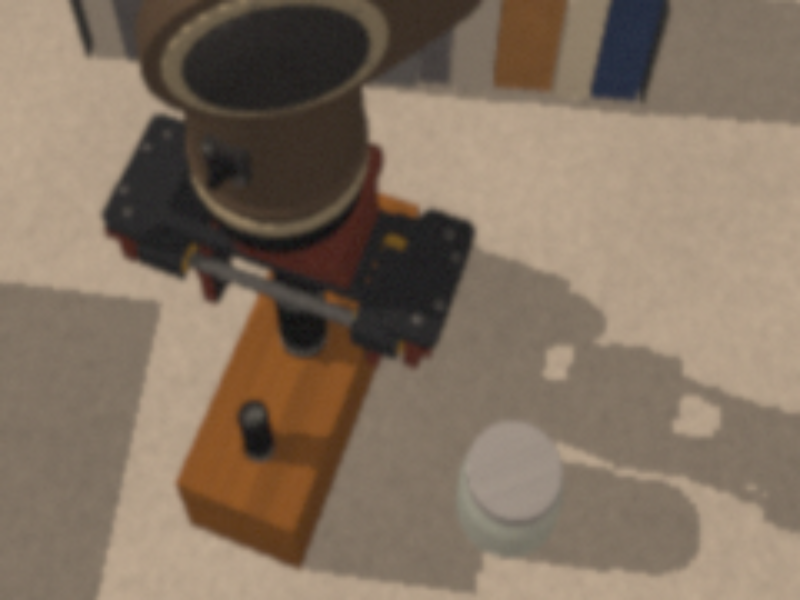

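The handle at (303,330) in the crop stands centred between the open fingers, and nothing has been touched. Close the jaws.

>>> {"fn": "jog_arm", "kwargs": {"moves": [0, 0, 0, 0, 0, 0, 0.5, 0, 0, 0, 0, 0, 0, 0.7, 0, 0, 0, 0, 0, 0, 0.9, 0, 0, 0, 0, 0, 0, 0.9, 0, 0, 0, 0, 0, 0, 0.9, 0, 0, 0, 0, 0, 0, 0.9, 0, 0, 0, 0, 0, 0, 0.9, 0, 0, 0, 0, 0, 0, 0.9], "grip_force": 30}}

```text
clock: 4.82
eef_pos: [0.5494, 0.2684, 0.1976]
orientation: [-3.141, 0.0, 1.333]
contact_force: [-0.4, 0.3, -0.0]
grip_width: 0.0276
```

Opening is 27.6 mm, which matches the 28 mm handle. Lift 200 mm straight up.

>>> {"fn": "jog_arm", "kwargs": {"moves": [0, 0, -6, 0, 0, 0, 0.9, 0, 0, -12, 0, 0, 0, 0.9, 0, 0, -18, 0, 0, 0, 0.9, 0, 0, -24, 0, 0, 0, 0.9, 0, 0, -24, 0, 0, 0, 0.9, 0, 0, -24, 0, 0, 0, 0.9, 0, 0, -24, 0, 0, 0, 0.9, 0, 0, -24, 0, 0, 0, 0.9, 0, 0, -20, 0, 0, 0, 0.9, 0, 0, -14, 0, 0, 0, 0.9, 0, 0, -10, 0, 0, 0, 0.9, 0, 0, 0, 0, 0, 0, 0.9, 0, 0, 0, 0, 0, 0, 0.9]}}

```text
clock: 6.45
eef_pos: [0.5492, 0.2684, 0.3969]
orientation: [-3.141, 0.001, 1.333]
contact_force: [-0.1, -0.6, -2.5]
grip_width: 0.0278
```

```bash
python3 -c "
from h import *
delta([.417,-.306,.398])
f=grab('side','s3.png');np.savez('s3.npz',**f);f=grab('top','t3.png')"
```

```text
t 6.45 pos [0.5492 0.2684 0.3969] rpy [-3.1408e+00  8.0000e-04  1.3334e+00] grip 0.0278 F [-0.1 -0.6 -2.5] q [-0.86  0.34  0.44  1.52 -0.15  1.32 -0.64]
tool mm [-589.4    6.6   -0.6]
```

View pics/s3.png

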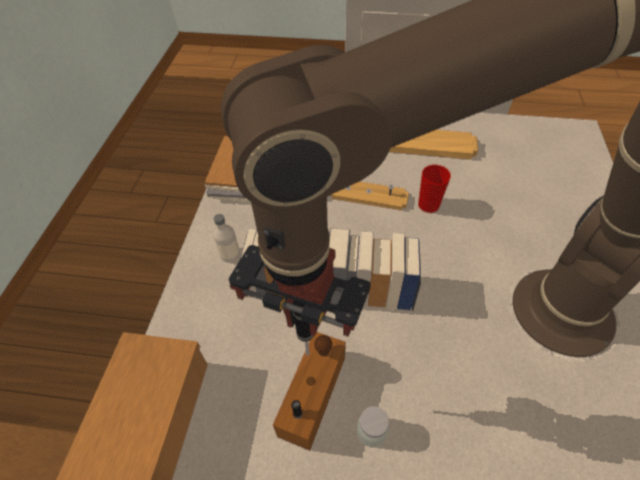

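The hole at (310,381) is empty and the screwdriver hangs in the jaws at (303,325). The tip is at about z=0.21, roughly 48 mm above the books. Carry it across.

>>> {"fn": "jog_arm", "kwargs": {"moves": [-10, 0, 0, 0, 0, 0, 0.9, -20, 0, 0, 0, 0, 0, 0.9, -30, 0.5, 0, 0, 0, 0, 0.9, -37, 0.5, 0, 0, 0, 0, 0.9, -37, 0.5, 0, 0, 0, 0, 0.9, -37, 0.5, 0, 0, 0, 0, 0.9, -37, 0.5, 0, 0, 0, 0, 0.9, -37, 0.5, 0, 0, 0, 0, 0.9, -37, 0.5, 0, 0, 0, 0, 0.9, -37, 0.5, 0, 0, 0, 0, 0.9, -37, 0.5, 0, 0, 0, 0, 0.9, -37, 0.5, 0, 0, 0, 0, 0.9, -37, 0.5, 0, 0, 0, 0, 0.9, -37, 0.5, 0, 0, 0, 0, 0.9, -37, 0.5, 0, 0, 0, 0, 0.9, -37, 0.5, 0, 0, 0, 0, 0.9, -30, 0, 0, 0, 0, 0, 0.9, -18, 0, 0, 0, 0, 0, 0.9, 0, 0, 0, 0, 0, 0, 0.9, 0, 0, 0, 0, 0, 0, 0.9]}}

```text
clock: 9.05
eef_pos: [0.4173, -0.3052, 0.3975]
orientation: [-3.142, -0.001, 1.333]
contact_force: [0.6, 0.3, -2.1]
grip_width: 0.0274
```

```bash
python3 -c "
from h import *
delta([.417,-.306,.398])
f=grab('side','s4.png');np.savez('s4.npz',**f);f=grab('top','t4.png');np.savez('t4.npz',**f)"
```

```text
t 9.05 pos [ 0.4173 -0.3052  0.3975] rpy [-3.1416e+00 -9.0000e-04  1.3332e+00] grip 0.0274 F [ 0.6  0.3 -2.1] q [-0.18  0.18  0.85  1.76 -0.14  1.27  0.46]
tool mm [-0.8 -0.1 -0.5]
```

View pics/s4.png

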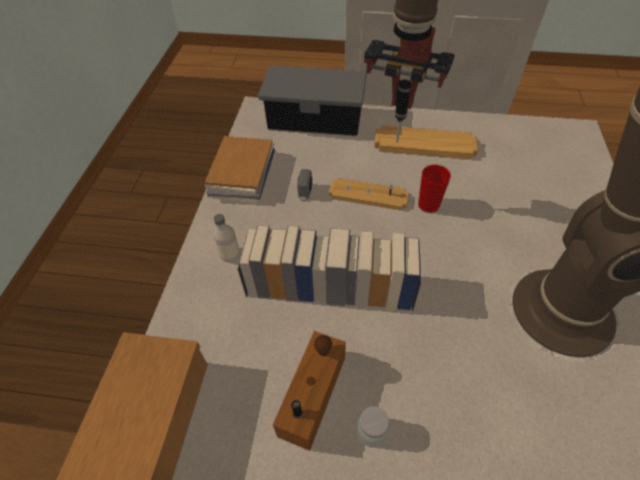

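View pics/t4.png

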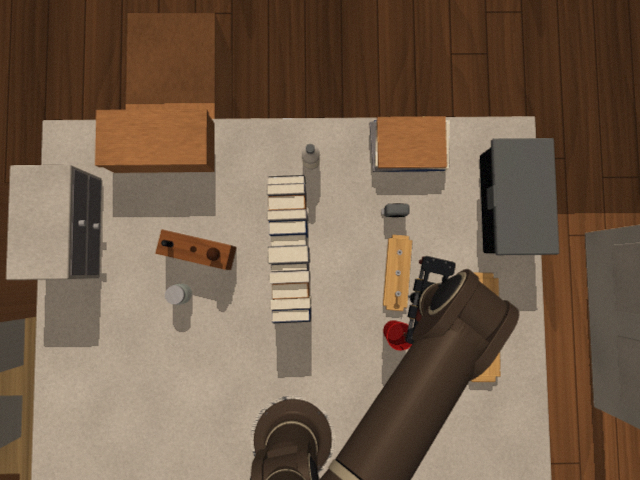

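The bystanders and books look unchanged. In the side view the screwdriver hangs with its tip near (399,143), and the screw head is visible at (390,187). I'll compare the tip's measured pixel with where it should project.

```bash
python3 - <<'E'
from h import *
f=np.load('s4.npz')
im=np.ascontiguousarray(f['color'][60:210,340:440,::-1])
C=f['camera_from_world']
def pr(p):
    c=C@np.r_[p,1]; return np.array([c[0]/c[2]*f['fx']+f['cx'],c[1]/c[2]*f['fy']+f['cy']])
for z in (.2096,.2746,.2846,.3746): print(z,pr([.4173,-.3052,z]).round(1))
print('screw',pr([.417,-.306,.054]).round(1))
b=cv2.resize(im,(400,600),interpolation=cv2.INTER_CUBIC)
d=b.copy()
for p in ([.4173,-.3052,.2096],[.417,-.306,.054],[.4173,-.3052,.2746]):
    u=(pr(p)-[340,60]+.5)*4-.5; cv2.circle(d,tuple(int(round(x)) for x in u),3,(0,255,0),1)
cv2.imwrite('pics/s4c.png',np.hstack([b,d]))
E
```

```text
0.2096 [397.1 141.6]
0.2746 [400.2 120. ]
0.2846 [400.7 116.4]
0.3746 [405.5  82.2]
screw [391. 186.]
```

View pics/s4c.png

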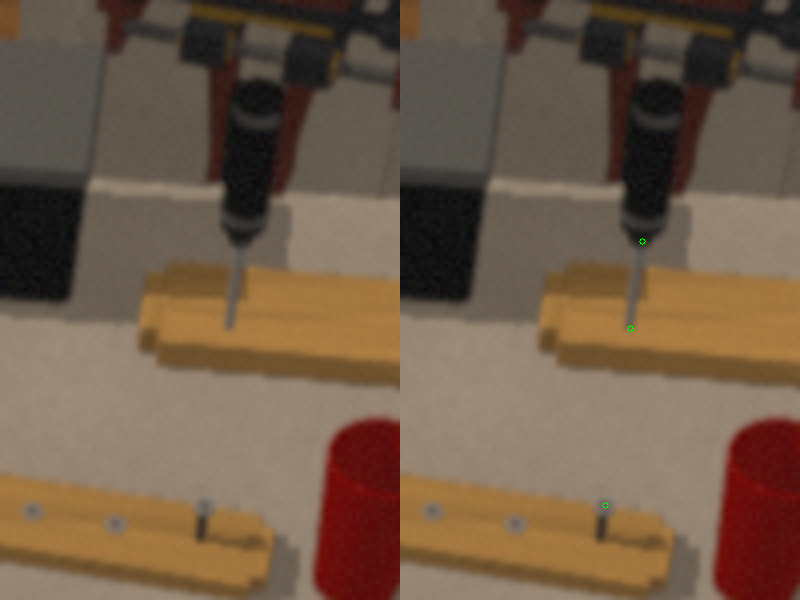

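The projected tip, collar and screw head all land on the image, so the driver has not slipped and is upright. Descend to a tip height of about 0.078 and check again.

>>> {"fn": "jog_arm", "kwargs": {"moves": [-0.8, 0, 10, 0, 0, 0, 0.9, 0, 0, 18, 0, 0, 0, 0.9, 0, 0, 22, 0, 0, 0, 0.9, 0, 0, 22, 0, 0, 0, 0.9, 0, 0, 22, 0, 0, 0, 0.9, 0, 0, 18, 0, 0, 0, 0.9, 0, 0, 12, 0, 0, 0, 0.9, 0, 0, 7, 0, 0, 0, 0.9, 0, 0, 0, 0, 0, 0, 0.9, 0, 0, 0, 0, 0, 0, 0.9]}}

```text
clock: 10.4
eef_pos: [0.4177, -0.3067, 0.2671]
orientation: [3.141, 0.0, 1.333]
contact_force: [0.2, 0.8, -0.7]
grip_width: 0.0277
```

```bash
cat > chk.py <<'E'
from h import *
import sys
delta([.417,-.306,.2525])
f=grab('side'); t=grab('top')
p=robot.get_state()['eef_pos']; tip=[p[0],p[1],p[2]-.188]
def pr(f,p):
    c=f['camera_from_world']@np.r_[p,1]; return np.array([c[0]/c[2]*f['fx']+f['cx'],c[1]/c[2]*f['fy']+f['cy']])
print('tip',np.round(tip,4),pr(f,tip).round(1),'screw',pr(f,[.417,-.306,.054]).round(1))
b=cv2.resize(np.ascontiguousarray(f['color'][130:205,365:415,::-1]),(400,600),interpolation=cv2.INTER_CUBIC); d=b.copy()
for q in (tip,[.417,-.306,.054]):
    u=(pr(f,q)-[365,130]+.5)*8-.5; cv2.circle(d,tuple(int(round(x)) for x in u),3,(0,255,0),1)
cv2.imwrite('pics/'+sys.argv[1],np.hstack([b,d]))
E
python3 chk.py s5.png
```

```text
t 10.4 pos [ 0.4177 -0.3067  0.2671] rpy [3.1408e+00 1.0000e-04 1.3333e+00] grip 0.0277 F [ 0.2  0.8 -0.7] q [-0.1   0.33  0.8   1.94 -0.28  0.99  0.59]
tool mm [ 0.5 -0.9 14.6]
tip [ 0.4178 -0.3067  0.0791] [391.6 179.2] screw [391. 186.]
```

View pics/s5.png

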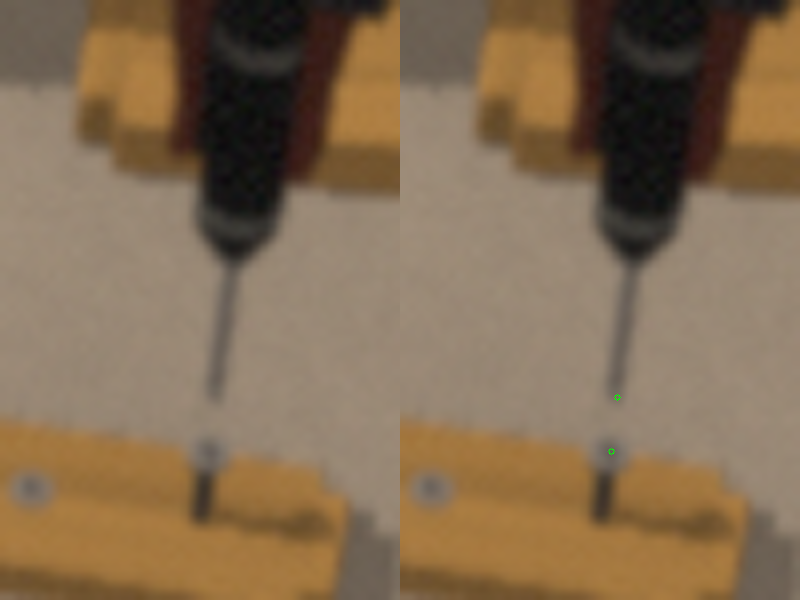

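The tip is directly above the proud screw head at (390.9,186). The measured tip-to-head offset matches the predicted one to under 1 pixel. Last step is down about 14 mm to a 10–11 mm gap, then settle.

>>> {"fn": "jog_arm", "kwargs": {"moves": [0.3, -0.5, 4, 0, 0, 0, 0.9, 0, 0, 4, 0, 0, 0, 0.9, 0, 0, 4, 0, 0, 0, 0.9, 0, 0, 2, 0, 0, 0, 0.9, 0, 0, 0, 0, 0, 0, 0.9, 0, 0, 0, 0, 0, 0, 0.9, 0, 0, 0, 0, 0, 0, 0.9, 0, 0, 0, 0, 0, 0, 0.9]}}

```text
clock: 11.5
eef_pos: [0.4172, -0.3061, 0.2527]
orientation: [3.141, 0.0, 1.333]
contact_force: [0.1, 0.5, -1.2]
grip_width: 0.0275
```

```bash
python3 chk.py s6.png; python3 -c "
from h import *
print(robot.get_state()['joint_velocities'].round(4)); grab('top','t6.png')"
```

```text
t 11.5 pos [ 0.4172 -0.3061  0.2527] rpy [3.1414 0.     1.3334] grip 0.0275 F [ 0.1  0.5 -1.2] q [-0.08  0.35  0.79  1.95 -0.3   0.96  0.61]
tool mm [ 0.  -0.2  0.2]
tip [ 0.4171 -0.3061  0.0647] [391.3 183.2] screw [391. 186.]
[ 0.0014 -0.0008 -0.0009 -0.0013 -0.0003  0.001  -0.0009]
```

View pics/s6.png

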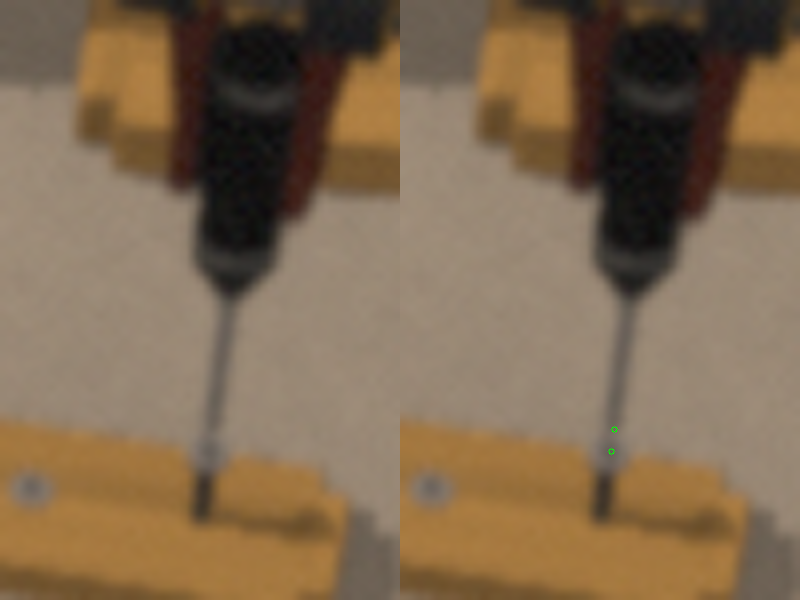

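View pics/t6.png

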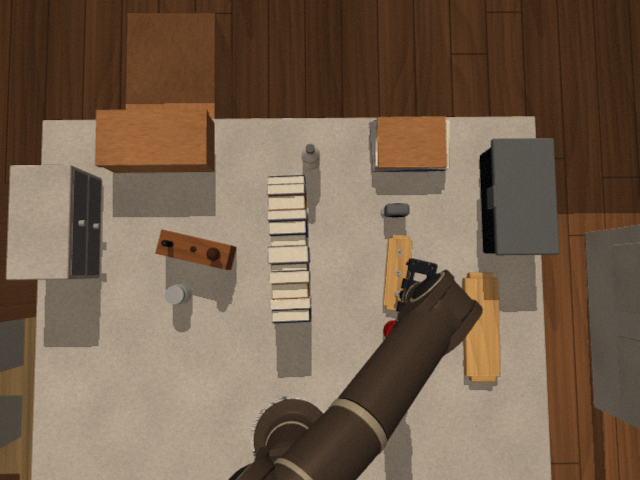

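The tip ends right where it was predicted, just above the head in the side view, and everything else is unmoved. Hand in.

```bash
python3 -c "
from plant import robot
print(robot.job_done()); print(robot.get_state()['eef_pos'])"
```

```text
the job is handed in; nothing more can be done
None
the job is handed in; nothing more can be done
```

I handed the job in at about 11.5 s, with the screwdriver held still and upright above the proud screw (the smaller cleat's screw nearest the robot). No verdict is reported, so what follows is from my own checks.

I gripped the handle with the jaws set across the tool block to avoid the marker and awl. I lifted it 200 mm and carried it over the books with the tip at about z = 0.21 m, roughly 48 mm clear.

**Position:** By the arm's readings the tip was at (0.417, -0.306, 0.065). That is about 10.7 mm above the head, within about 1 mm sideways of where I measured the screw, with tilt under 0.001 rad.

**Motion and grip:** Joint speeds were about 0.001 rad/s. The opening was 27.5 mm on the 28 mm handle.

**Pictures:** The last side view showed the tip just above the head, where it was predicted. The books and bystanders looked unmoved in the last top view, though the arm partly hid the tumbler.

**Disagreement and limits:** My first by-eye side reading of the screw differed from the top reading by 6 mm in y. I used the top view and the line through the other two screws, which agreed to about 1 mm, and the later side views fitted that. The arm blocked the top view of the tip at the end, so the position towards the side camera rests on the arm's readings and the camera calibration (about 2 mm).

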